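Put the calibration weights back in their pots

TASK

The balance has been checked: put the four steel calibration weights scattered on the bench back into the tray, each standing upright in its own storage pot, the largest weight in the largest pot and so on down to the smallest in the smallest. Set them down gently, never dropping or knocking one over, and leave the two cryostat parts that look like weights (the flat heat extractor with its thin rod and the notched specimen chuck with its straight stem) where they stand.

Things in the scene. Friction and masses are not known exactly. Their poses are not given: they have to be found in the camera images.
- weight_500: The largest of the four calibration weights (500 g): polished stainless steel, an upright plain cylinder 38 mm in diameter and 48 mm high, with a short narrow neck and a thick knob 27 mm in diameter on top, 64 mm high in all. Stands upright and loose on the bench. Origin at the centre of its underside; z up its axis.
- weight_200: The second largest of the four calibration weights (200 g): polished stainless steel, an upright plain cylinder 28 mm in diameter and 36 mm high, with a short narrow neck and a thick knob 20 mm in diameter on top, 48 mm high in all. Stands upright and loose on the bench. Origin at the centre of its underside; z up its axis.
- weight_100: The second smallest of the four calibration weights (100 g): polished stainless steel, an upright plain cylinder 22 mm in diameter and 28 mm high, with a short narrow neck and a thick knob 16 mm in diameter on top, 38 mm high in all. Stands upright and loose on the bench. Origin at the centre of its underside; z up its axis.
- weight_50: The smallest of the four calibration weights (50 g): polished stainless steel, an upright plain cylinder 18 mm in diameter and 21.5 mm high, with a short narrow neck and a thick knob 13 mm in diameter on top, 30.5 mm high in all. Stands upright and loose on the bench. Origin at the centre of its underside; z up its axis.
- pot_500: The largest of four round white storage pots (lidless bases), for the 500 g weight: open on top, 62 mm inside, 68 mm outside diameter, 12 mm high, dark inner floor 3 mm above its underside. Fixed on a low square steel tray (215 mm, walls 13 mm high, foam top 6 mm above the bench), the pots 2 by 2 at 80 mm centres in any order. Origin: centre of its underside; z up.
- pot_200: The second largest of four round white storage pots (lidless bases), for the 200 g weight: open on top, 50 mm inside, 56 mm outside diameter, 12 mm high, dark inner floor 3 mm above its underside. Fixed on a low square steel tray (215 mm, walls 13 mm high, foam top 6 mm above the bench), the pots 2 by 2 at 80 mm centres in any order. Origin: centre of its underside; z up.
- pot_100: The second smallest of four round white storage pots (lidless bases), for the 100 g weight: open on top, 41 mm inside, 47 mm outside diameter, 11 mm high, dark inner floor 3 mm above its underside. Fixed on a low square steel tray (215 mm, walls 13 mm high, foam top 6 mm above the bench), the pots 2 by 2 at 80 mm centres in any order. Origin: centre of its underside; z up.
- pot_50: The smallest of four round white storage pots (lidless bases), for the 50 g weight: open on top, 34 mm inside, 40 mm outside diameter, 10 mm high, dark inner floor 3 mm above its underside. Fixed on a low square steel tray (215 mm, walls 13 mm high, foam top 6 mm above the bench), the pots 2 by 2 at 80 mm centres in any order. Origin: centre of its underside; z up.
- heat_extractor: Look-alike, not a weight: the cryostat's steel heat extractor, a flat round slug 34 mm in diameter and 16 mm high with a long thin rod and a small 13 mm end knob, 48 mm high in all. Loose on the bench. Origin at the centre of its underside.
- chuck: Look-alike, not a weight: a cryostat specimen chuck standing on its face, a steel disc 40 mm in diameter and 9.5 mm thick with notches round its rim and a straight stem 14 mm thick pointing up, 33 mm high in all. Loose on the bench. Origin at the centre of its underside.
Not all that is in view belongs to the job. What is shaped like the weight_100 but blue or turquoise is not meant.

How it is judged:
By the outcome, as a careful person would: the job done as asked, in the order asked, and still so for the second after the job is handed in, with the robot touching nothing.
It also fails if it takes over 106 s, if anything falls off the work surface, if the arm or the gripper's body presses on something with over 40 N, if the wrist force passes 120 N, or if a joint passes its speed limit or range.

ROBOT

A 7-joint arm with a two-finger parallel gripper is mounted at the origin on the work surface. World frame = base frame: x ahead of the robot, y to its left, z up, the work surface at z = 0. Lengths are in m, angles in rad, forces in N, time in s.
With the tool pointing down it reaches from about 0.4 to 0.85 m from the base axis. Payload 10.4 kg.
Tool frame: the origin (TCP) lies at the very end of the fingers, on their centre line; the grasp point (between the pads) lies behind it (r.hold_point_z is the z of the grasp point in the tool frame, in m); z points along the fingers, x is the direction in which the jaws open and shut, and the axes are right-handed (so a half turn about z gives the same grasp; the last joint's range is limited). The gripper opens to 87 mm and grips with 3 to 60 N. Pads are 19 mm wide; open, the fingers measure 117 mm over their backs; the gripper's body (75 mm by 190 mm) begins 51 mm behind the grasp point.
Start: joints at [-1.365, 0.332, -0.065, 1.46, 0.022, 1.35, -0.088], TCP at [0.142, 0.609, 0.223] pointing down, gripper open.
Joint ranges: [-2.6, 2.6], [-0.5, 2.12], [-1.47, 1.34], [0.16, 2.42], [-1.27, 4.41], [0.06, 2.06], [-2.6, 2.6]. Speed limits (rad/s): [2.22, 2.22, 2.79, 2.79, 3.14, 3.14, 3.14].

INTERFACE

Orientations are given as [roll, pitch, yaw] about the fixed x, y, z axes, in that order (R = Rz(yaw) Ry(pitch) Rx(roll)).
In Python, from workcell import r, read_camera gives the robot as it stands.
- The arm moves only by the shell command python3 -m handwheel 'ROWS'. ROWS is JSON, a list of rows, each an object with "gripper": the opening, from -1 (shut) to 1 (fully open), so that 0 is half open; "travel": the shift along the tool's x, y, z in units of 30 mm (1.0 is 30 mm), a list of three; "rotation": the turn, a rotation vector about the tool's x, y, z in units of 6 degrees (1.0 is 6 degrees), a list of three. A call has 1 to 20 rows; each row shifts and turns the commanded pose from where the row before left it, along the tool's axes as they then stand; what a row does not reach is not made up. A row lasts 1/12 s, in which the tool goes at most 41.7 mm and 7.16 degrees, less where a joint would pass 70% of its speed; a pose out of reach is approached as far as the arm can. A call with a number of a shift or a turn outside -1 to 1 is refused whole. A call with a gripper value outside its range is refused whole. The fingers move at their own pace and stop on an object; the grip force is fixed at half the most. Time passes only in rows, so rows that do not move let the fingers close. It gives the time, the measured TCP pose, the force and the opening at its end, in the units of the state.
- r.read_state(): the state, without advancing time (a new reading comes with each control period).
- read_camera(name): name is "scene" or "side" or "wrist"; returns a dict with "frame" (400x640x3 uint8, red, green, blue), "range_z" (400x640 float32, m along the optical axis (not along the pixel's ray), 0 where there is no reading), "fx", "fy", "cx", "cy" (pixels), "camera_from_world" (4x4, takes a point from world to camera coordinates). Camera axes: x right, y up, looking along -z (the intrinsics and any distortion apply to the point x, -y, -z); pixel columns grow to the right and rows downward; lengths in m; the calibration is good to about 2 mm. A picture is of the moment at which its call begins.
- r.finish_job(): hands the job in, once; it reports no verdict.
The state is a dict: "time_s": time; "joint_positions": joint angles; "joint_velocities": joint speeds; "tau": joint torques, N m; "eef_pos": TCP position; "orientation": TCP orientation; "contact_force": force on the tool from outside, world axes, zero at the start; "ft_torque": the same for the moment, N m; "finger_gap": finger opening in m.
Only numpy, scipy, OpenCV 4.12 (cv2) and the standard library are available. Lean on these libraries where they do the work, as an engineer would, in place of code of your own. Each camera call takes 0.05 s, during which the arm holds its last target.

## Working session

There is one attempt and no reset: what is moved stays moved. The work goes in short steps, Python scripts to look and compute and a shell command to move; the robot and the scene stay as the last step left them, time stands still between calls to the robot, and variables do not carry over. Pictures are saved under pics/ and viewed, and the job is handed in when it is done.

```bash
ls; mkdir -p pics; cat > h.py <<'E'
from workcell import r, read_camera
import numpy as np, cv2
def snap(n,f):
    c=read_camera(n); cv2.imwrite(f'pics/{f}.png',c['frame'][:,:,::-1]); np.savez(f'pics/{f}.npz',**c); return c
E
python3 - <<'E'
from h import *
print(r.read_state(), r.hold_point_z)
for n in ['scene','side','wrist']:
    c=snap(n,n+'0'); print(n,{k:(v if np.ndim(v)==0 or np.size(v)<20 else 0) for k,v in c.items()})
E
```

```text
pics
{'time_s': 0.0, 'joint_positions': array([-1.36464993,  0.33285343, -0.06470048,  1.46093485,  0.02161291,
        1.34987409, -0.08851796]), 'joint_velocities': array([ 1.00326767e-03,  1.84517579e-04, -7.90716299e-04, -6.05745382e-04,
        3.82751253e-05,  1.68113761e-03, -2.23470437e-03]), 'tau': array([-7.19592254e-05, -6.23272991e+01,  2.42197764e-02, -3.89884257e+01,
       -6.14854437e-02,  4.01653675e-02,  1.59179040e-04]), 'eef_pos': array([0.14164681, 0.60835198, 0.22176853]), 'orientation': array([3.14151721e+00, 1.37168983e-03, 1.34205607e+00]), 'contact_force': array([-0.7252625 ,  0.71417545, -0.22879116]), 'ft_torque': array([-0.01233015, -0.00122843, -0.03714665]), 'finger_gap': 0.08687297439112435} -0.0187
scene {'frame': 0, 'range_z': 0, 'fx': 394.2304384661576, 'fy': 394.2304384661576, 'cx': 323.8847426868917, 'cy': 203.97402792121807, 'camera_from_world': array([[-0.5426426 ,  0.83973367,  0.0196566 ,  0.25030101],
       [-0.53263631, -0.3621004 ,  0.7649718 ,  0.23553047],
       [ 0.64949024,  0.40463647,  0.64376375, -1.02702392],
       [ 0.        , 
[... 241 characters left out ...]
8,  0.44666881],
       [ 0.34998404, -0.61992414,  0.70228572, -0.22549667],
       [-0.35231998,  0.60754365,  0.71187172, -0.53469957],
       [ 0.        ,  0.        ,  0.        ,  1.        ]])}
wrist {'frame': 0, 'range_z': 0, 'fx': 294.63890554277214, 'fy': 294.63890554277214, 'cx': 322.8560340922282, 'cy': 202.25558360845963, 'camera_from_world': array([[ 2.27043384e-01,  9.73884641e-01,  8.36310795e-05,
        -6.26117297e-01],
       [-9.44008686e-01,  2.20099457e-01, -2.45771905e-01,
         3.11301681e-02],
       [-2.39371891e-01,  5.57219366e-02,  9.69327686e-01,
        -3.88702260e-01],
       [ 0.00000000e+00,  0.00000000e+00,  0.00000000e+00,
         1.00000000e+00]])}
```

View pics/scene0.png

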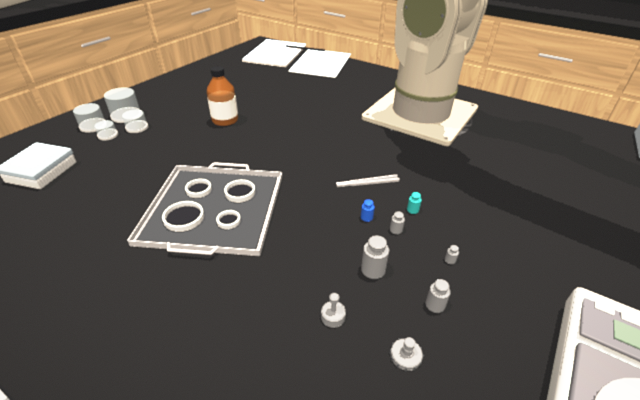

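View pics/side0.png

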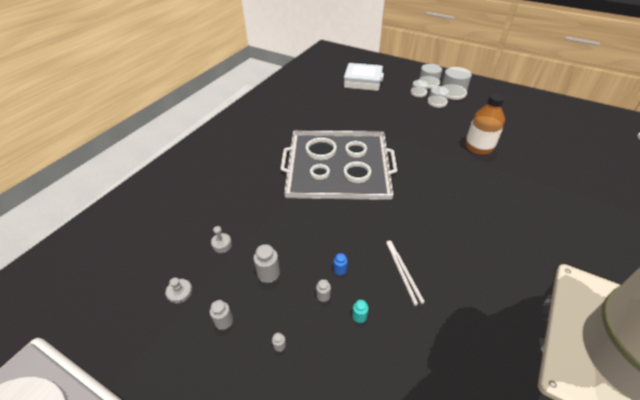

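View pics/wrist0.png

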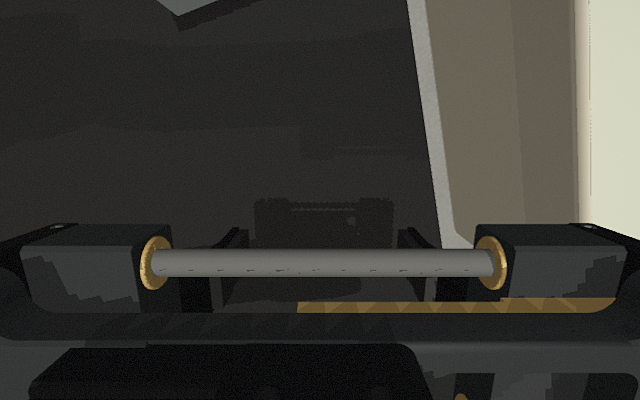

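```bash
cat >> h.py <<'E'
def pts(c):
    z=c['range_z'].astype(float); v,u=np.mgrid[0:400,0:640]
    P=np.stack([(u-c['cx'])/c['fx']*z,-(v-c['cy'])/c['fy']*z,-z,np.ones_like(z)],-1)
    W=P@np.linalg.inv(c['camera_from_world']).T
    W=W[...,:3]; W[z==0]=np.nan; return W
def proj(c,p):
    q=c['camera_from_world']@np.r_[p,1]; return c['cx']+c['fx']*q[0]/-q[2], c['cy']+c['fy']*-q[1]/-q[2]
def cast(c,u,v,h):
    M=np.linalg.inv(c['camera_from_world']); d=M[:3,:3]@np.array([(u-c['cx'])/c['fx'],-(v-c['cy'])/c['fy'],-1]); o=M[:3,3]
    return o+d*(h-o[2])/d[2]
E
python3 - <<'E'
from h import *
for n in ['scene','side']:
    c=dict(np.load(f'pics/{n}0.npz')); W=pts(c)
    print(n,'cam',np.linalg.inv(c['camera_from_world'])[:3,3],'tcp px',proj(c,[.142,.609,.223]))
    H=W[...,2]; m=((H>0.008)&(H<0.09)&(np.hypot(W[...,0],W[...,1])>.2)&(np.hypot(W[...,0],W[...,1])<1.1)).astype(np.uint8)
    k,L,S,C=cv2.connectedComponentsWithStats(m)
    for i in range(1,k):
        if S[i,4]<25: continue
        w=W[L==i]; top=w[:,2].max(); t=w[w[:,2]>top-.006]
        print(i,C[i].round(),S[i,4],'top %.3f'%top,'ctr of top',t.mean(0).round(4),'ext',(w.max(0)-w.min(0)).round(3), c['frame'][L==i].mean(0).round())
E
```

```text
scene cam [0.92831807 0.29067082 0.47606653] tcp px (np.float64(822.4690642249608), np.float64(124.40216145256358))
1 [358.   8.] 1350 top 0.088 ctr of top [-0.6926 -0.4234  0.0852] ext [0.038 0.473 0.08 ] [219. 173. 118.]
2 [561.  41.] 4410 top 0.090 ctr of top [-0.6951  0.2112  0.0869] ext [0.04  0.531 0.082] [214. 168. 116.]
3 [276.  51.] 1015 top 0.019 ctr of top [-0.2004 -0.5072  0.0161] ext [0.242 0.238 0.011] [244. 243. 242.]
7 [222. 105.] 910 top 0.090 ctr of top [ 0.3277 -0.3755  0.087 ] ext [0.06  0.057 0.082] [209. 175. 144.]
8 [125. 107.] 1167 top 0.064 ctr of top [ 0.4405 -0.6017  0.0611] ext [0.081 0.129 0.056] [207. 207. 199.]
9 [ 93. 119.] 866 top 0.049 ctr of top [ 0.5179 -0.6213  0.047 ] ext [0.055 0.118 0.041] [210. 210. 202.]
10 [638. 135.] 78 top 0.029 ctr of top [-0.1983  0.4746  0.0261] ext [0.104 0.011 0.021] [141. 141. 138.]
12 [ 36. 164.] 2136 top 0.039 ctr of top [ 0.6876 -0.5322  0.0358] ext [0.119 0.113 0.031] [229. 228. 225.]
14 [203. 213.] 1442 top 0.019 ctr of top [ 0.5936 -0.1631  0.0145] ext [0.291 0.292 0.011] [228. 221. 213.]
51 [187. 207.] 1419 to
[... 2556 characters left out ...]
 ctr of top [0.4345 0.0748 0.0368] ext [0.021 0.018 0.031] [ 64. 116. 195.]
36 [178. 288.] 375 top 0.034 ctr of top [0.6414 0.2421 0.0317] ext [0.038 0.039 0.026] [185. 179. 174.]
37 [323. 289.] 230 top 0.039 ctr of top [0.4343 0.1325 0.0367] ext [0.022 0.019 0.03 ] [164. 159. 155.]
39 [221. 313.] 441 top 0.049 ctr of top [0.5457 0.2458 0.0465] ext [0.026 0.028 0.041] [163. 158. 153.]
40 [360. 310.] 243 top 0.040 ctr of top [0.3685 0.1358 0.0369] ext [0.021 0.019 0.032] [ 74. 190. 180.]
41 [279. 340.] 163 top 0.032 ctr of top [0.4499 0.2351 0.0294] ext [0.018 0.017 0.023] [173. 167. 163.]
42 [ 48. 377.] 4514 top 0.074 ctr of top [0.6536 0.4466 0.0712] ext [0.165 0.07  0.034] [212. 204. 200.]
```

```bash
python3 - <<'E'
from h import *
from scipy.optimize import least_squares
guess={'p500':(.635,-.195,.018,.034),'p200':(.516,-.155,.018,.028),'p100':(.552,-.225,.017,.0235),'p50':(.587,-.117,.016,.020)}
Wt={'w500':(.539,.1415,.064),'w200':(.548,.246,.048),'w100':(.4364,.133,.038),'w50':(.452,.2355,.0305)}
for n in ['scene','side']:
    c=dict(np.load(f'pics/{n}0.npz')); f=c['frame'].astype(int)
    bright=(f.min(2)>120).astype(np.uint8)
    k,L,S,C=cv2.connectedComponentsWithStats(bright)
    for g,(x,y,h,R) in guess.items():
        # nearest comp by projecting centre: choose component whose bbox centre is nearest
        u,v=proj(c,[x,y,h]); d=[np.hypot(S[i,0]+S[i,2]/2-u,S[i,1]+S[i,3]/2-v) if 40<S[i,4]<700 else 1e9 for i in range(k)]
        i=int(np.argmin(d)); cs,_=cv2.findContours((L==i).astype(np.uint8),0,1); e=cv2.fitEllipse(max(cs,key=len))
        p=cast(c,*e[0],h)
        cont=np.array([cast(c,*q[0],h)[:2] for q in max(cs,key=len)]);
        s=least_squares(lambda t:np.hypot(*(cont-t[:2]).T)-t[2],[x,y,R],loss='soft_l1',f_scale=.001).x
        print(n,g,'px',np.round(e[0]),'ellipse',p[:2].round(4),'circle',s.round(4),'exp R',R)
E
```

```text
scene p500 px [183. 215.] ellipse [ 0.6293 -0.1825] circle [ 0.6279 -0.1835  0.0391] exp R 0.034
scene p200 px [239. 190.] ellipse [ 0.5217 -0.1499] circle [ 0.5207 -0.1505  0.0339] exp R 0.028
scene p100 px [198. 188.] ellipse [ 0.5583 -0.2204] circle [ 0.5575 -0.2209  0.029 ] exp R 0.0235
scene p50 px [228. 219.] ellipse [ 0.5905 -0.1137] circle [ 0.5899 -0.1142  0.0239] exp R 0.02
side p500 px [319. 171.] ellipse [ 0.5828 -0.1124] circle [ 0.583  -0.1128  0.0248] exp R 0.034
side p200 px [357. 171.] ellipse [ 0.5126 -0.1502] circle [ 0.5132 -0.1512  0.0334] exp R 0.028
side p100 px [356. 148.] ellipse [ 0.5502 -0.2213] circle [ 0.5506 -0.222   0.0294] exp R 0.0235
side p50 px [319. 171.] ellipse [ 0.5839 -0.1144] circle [ 0.5842 -0.1147  0.0248] exp R 0.02
```

```bash
python3 -m handwheel '[{"gripper":0.4,"travel":[-0.7,0.95,0],"rotation":[0,0,0]},{"gripper":0.4,"travel":[-0.7,0.95,0],"rotation":[0,0,0]},{"gripper":0.4,"travel":[-0.7,0.95,0],"rotation":[0,0,0]},{"gripper":0.4,"travel":[-0.7,0.95,0],"rotation":[0,0,0]},{"gripper":0.4,"travel":[-0.7,0.95,0],"rotation":[0,0,0]},{"gripper":0.4,"travel":[-0.7,0.95,0],"rotation":[0,0,0]},{"gripper":0.4,"travel":[-0.7,0.95,0],"rotation":[0,0,0]},{"gripper":0.4,"travel":[-0.7,0.95,0],"rotation":[0,0,0]},{"gripper":0.4,"travel":[-0.7,0.95,0],"rotation":[0,0,0]},{"gripper":0.4,"travel":[-0.7,0.95,0],"rotation":[0,0,0]},{"gripper":0.4,"travel":[-0.7,0.95,0],"rotation":[0,0,0]},{"gripper":0.4,"travel":[-0.7,0.95,0],"rotation":[0,0,0]},{"gripper":0.4,"travel":[-0.7,0.95,0],"rotation":[0,0,0]},{"gripper":0.4,"travel":[-0.7,0.95,0],"rotation":[0,0,0]},{"gripper":0.4,"travel":[-0.7,0.95,0],"rotation":[0,0,0]},{"gripper":0.4,"travel":[-0.7,0.95,0],"rotation":[0,0,0]},{"gripper":0.4,"travel":[-0.7,0.95,0],"rotation":[0,0,0]},{"gripper":0.4,"travel":[0,0,0],"rotation":[0,0,0]},{"gripper":0.4,"travel":[0,0,0],"rotation":[0,0,0]}]'
cat >> h.py <<'E'
def go(x,y,z):
    s=r.read_state(); p=s['eef_pos']; from scipy.spatial.transform import Rotation as R
    M=R.from_euler('xyz',s['orientation']).as_matrix()
    print('t',s['time_s'],'pos',p.round(4),'ori',np.round(s['orientation'],3),'gap',round(s['finger_gap'],4),'F',s['contact_force'].round(1))
    print('units total',(M.T@(np.array([x,y,z])-p)/.03).round(2))
E
python3 - <<'E'
from h import *
go(.539,.1415,.024)
for n in ['wrist','scene','side']: snap(n,n+'1')
c=dict(np.load('pics/wrist1.npz')); W=pts(c); H=W[...,2]
print(np.linalg.inv(c['camera_from_world'])[:3,3])
for nm,(x,y,h) in {'w500':(.539,.1415,.064),'w200':(.548,.246,.048),'w100':(.4364,.133,.038),'w50':(.452,.2355,.0305)}.items():
    m=(np.hypot(W[...,0]-x,W[...,1]-y)<.03)&(abs(H-h)<.006); print(nm,m.sum(),W[m].mean(0), W[m].min(0),W[m].max(0),'px',proj(c,[x,y,h]))
E
```

```text
time_s: 1.73
eef_pos: [0.5335, 0.1489, 0.2222]
orientation: [-3.142, 0.001, 1.338]
contact_force: [-0.6, 0.3, 0.3]
finger_gap: 0.0607
t 1.7333 pos [0.5335 0.1489 0.2222] ori [-3.142e+00  1.000e-03  1.338e+00] gap 0.0607 F [-0.6  0.3  0.3]
units total [-0.19  0.24  6.61]
[0.47038456 0.16530525 0.38483866]
w500 442 [0.54024194 0.14190496 0.06383306] [0.52756718 0.12833584 0.05833481] [0.55434275 0.15488403 0.06637443] px (np.float64(316.187019603645), np.float64(194.40852190041616))
w200 228 [0.54965766 0.24653191 0.04794475] [0.54066766 0.23723466 0.04347519] [0.56001432 0.25655851 0.05027006] px (np.float64(406.1811398162856), np.float64(178.35697915549406))
w100 161 [0.4386057  0.1335595  0.03764453] [0.430838   0.12587674 0.03495031] [0.44611404 0.14112184 0.04015483] px (np.float64(287.6368500156313), np.float64(104.01751876380798))
w50 101 [0.45384858 0.2360002  0.03019848] [0.44771656 0.22989538 0.0280314 ] [0.45999977 0.2423612  0.03283806] px (np.float64(379.0276880005283), np.float64(96.6648963885192))
```

View pics/wrist1.png

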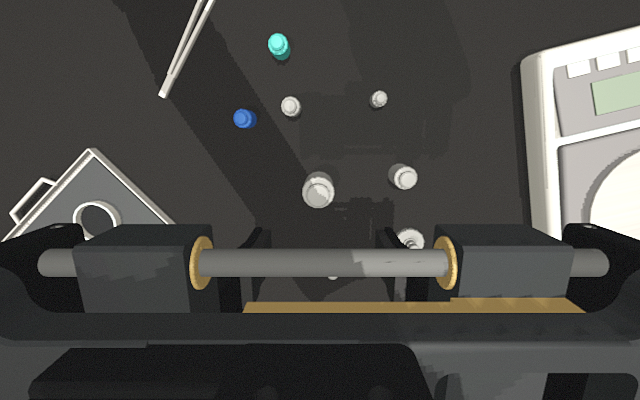

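View pics/scene1.png

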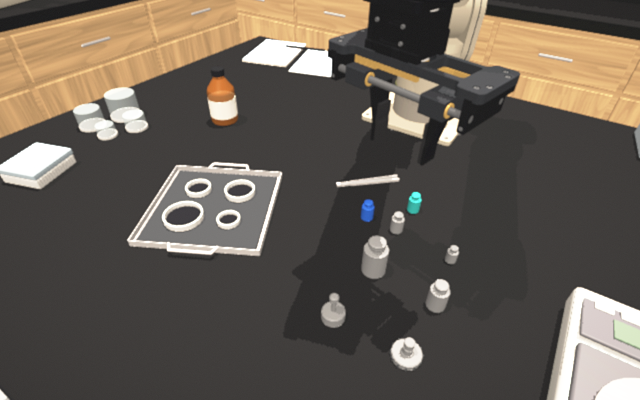

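```bash
python3 -m handwheel '[{"gripper":0.4,"travel":[-0.18,0.28,0.6],"rotation":[0,0,0]},{"gripper":0.4,"travel":[0,0,1],"rotation":[0,0,0]},{"gripper":0.4,"travel":[0,0,1],"rotation":[0,0,0]},{"gripper":0.4,"travel":[0,0,1],"rotation":[0,0,0]},{"gripper":0.4,"travel":[0,0,0.8],"rotation":[0,0,0]},{"gripper":0.4,"travel":[0,0,0.7],"rotation":[0,0,0]},{"gripper":0.4,"travel":[0,0,0.6],"rotation":[0,0,0]},{"gripper":0.4,"travel":[0,0,0.5],"rotation":[0,0,0]},{"gripper":0.4,"travel":[0,0,0.4],"rotation":[0,0,0]},{"gripper":0.4,"travel":[0,0,0],"rotation":[0,0,0]},{"gripper":0.4,"travel":[0,0,0],"rotation":[0,0,0]}]'; python3 - <<'E'
from h import *
go(.5405,.1415,.024); snap('scene','scene2'); snap('side','side2')
E
```

```text
time_s: 2.8
eef_pos: [0.5392, 0.1447, 0.0245]
orientation: [-3.141, 0.0, 1.343]
contact_force: [0.4, 0.1, 0.4]
finger_gap: 0.0608
t 2.8 pos [0.5392 0.1447 0.0245] ori [-3.141  0.     1.343] gap 0.0608 F [0.4 0.1 0.4]
units total [-0.09  0.07  0.02]
```

View pics/scene2.png

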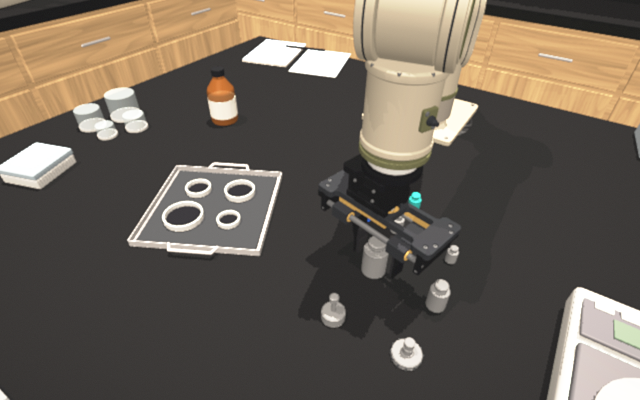

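View pics/side2.png

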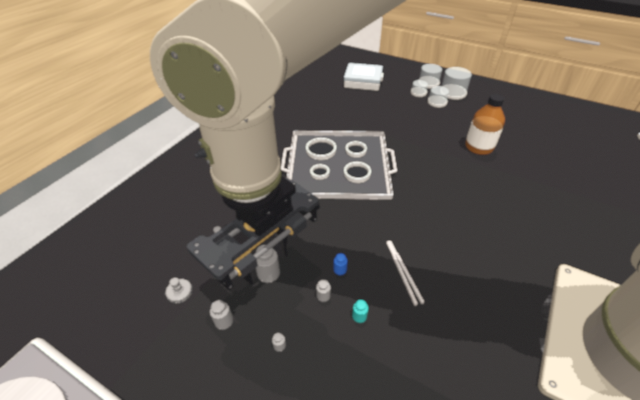

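```bash
python3 -m handwheel '[{"gripper":0.3,"travel":[-0.06,0.05,0],"rotation":[0,0,0]},{"gripper":0.2,"travel":[0,0,0],"rotation":[0,0,0]},{"gripper":0.1,"travel":[0,0,0],"rotation":[0,0,0]},{"gripper":0.0,"travel":[0,0,0],"rotation":[0,0,0]},{"gripper":-0.1,"travel":[0,0,0],"rotation":[0,0,0]},{"gripper":-0.2,"travel":[0,0,0],"rotation":[0,0,0]},{"gripper":-0.4,"travel":[0,0,0],"rotation":[0,0,0]},{"gripper":-1,"travel":[0,0,0],"rotation":[0,0,0]},{"gripper":-1,"travel":[0,0,0],"rotation":[0,0,0]},{"gripper":-1,"travel":[0,0,0],"rotation":[0,0,0]}]'; python3 - <<'E'
from h import *
go(.624,-.184,.033); snap('scene','scene3')
E
```

```text
time_s: 3.73
eef_pos: [0.5406, 0.1412, 0.0246]
orientation: [-3.141, 0.001, 1.341]
contact_force: [-1.9, -4.7, 5.0]
finger_gap: 0.037
t 3.7333 pos [0.5406 0.1412 0.0246] ori [-3.141e+00  1.000e-03  1.341e+00] gap 0.037 F [-1.9 -4.7  5. ]
units total [-9.92  5.17 -0.27]
```

```bash
python3 -m handwheel '[{"gripper":-1,"travel":[0,0,-0.3],"rotation":[0,0,0]},{"gripper":-1,"travel":[0,0,-0.5],"rotation":[0,0,0]},{"gripper":-1,"travel":[0,0,-0.7],"rotation":[0,0,0]},{"gripper":-1,"travel":[0,0,-0.6],"rotation":[0,0,0]},{"gripper":-1,"travel":[-0.4,0.2,-0.4],"rotation":[0,0,0]},{"gripper":-1,"travel":[-0.7,0.37,0],"rotation":[0,0,0]},{"gripper":-1,"travel":[-0.9,0.47,0],"rotation":[0,0,0]},{"gripper":-1,"travel":[-0.9,0.47,0],"rotation":[0,0,0]},{"gripper":-1,"travel":[-0.9,0.47,0],"rotation":[0,0,0]},{"gripper":-1,"travel":[-0.9,0.47,0],"rotation":[0,0,0]},{"gripper":-1,"travel":[-0.9,0.47,0],"rotation":[0,0,0]},{"gripper":-1,"travel":[-0.9,0.47,0],"rotation":[0,0,0]},{"gripper":-1,"travel":[-0.9,0.47,0],"rotation":[0,0,0]},{"gripper":-1,"travel":[-0.9,0.47,0],"rotation":[0,0,0]},{"gripper":-1,"travel":[-0.7,0.37,0],"rotation":[0,0,0]},{"gripper":-1,"travel":[-0.5,0.25,0],"rotation":[0,0,0]},{"gripper":-1,"travel":[-0.3,0.15,0],"rotation":[0,0,0]},{"gripper":-1,"travel":[-0.12,0.07,0],"rotation":[0,0,0]},{"gripper":-1,"travel":[0,0,0],"rotation":[0,0,0]},{"gripper":-1,"travel":[0,0,0],"rotation":[0,0,0]}]'; python3 - <<'E'
from h import *
go(.624,-.184,.0335); snap('scene','scene4');snap('side','side4');snap('wrist','wrist4')
a=np.hstack([cv2.imread('pics/scene4.png')[100:300,60:360],cv2.imread('pics/side4.png')[60:260,180:480]]); cv2.imwrite('pics/m4.png',a)
E
```

```text
time_s: 5.45
eef_pos: [0.6242, -0.1816, 0.0992]
orientation: [-3.141, -0.001, 1.343]
contact_force: [-0.5, 0.8, -5.0]
finger_gap: 0.0371
t 5.45 pos [ 0.6242 -0.1816  0.0992] ori [-3.141e+00 -1.000e-03  1.343e+00] gap 0.0371 F [-0.5  0.8 -5. ]
units total [-0.08  0.01  2.19]
```

View pics/m4.png

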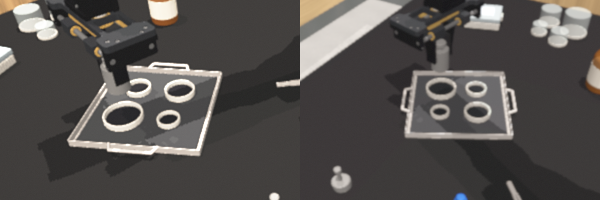

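View pics/wrist4.png

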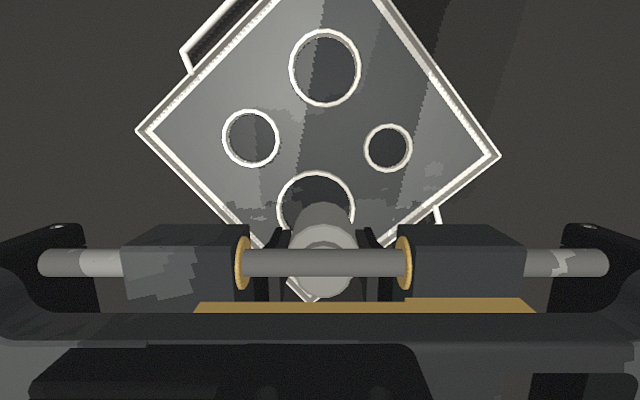

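```bash
python3 - <<'E'
from h import *
c=dict(np.load('pics/wrist4.npz')); f=c['frame'].astype(int); 
k,L,S,C=cv2.connectedComponentsWithStats((f.min(2)>170).astype(np.uint8))
for g,(u,v,h) in {'p200':(325,68,.018),'p100':(250,138,.017),'p50':(387,148,.016),'p500':(316,205,.018)}.items():
    i=min((i for i in range(k) if 50<S[i,4]<1500),key=lambda i:np.hypot(S[i,0]+S[i,2]/2-u,S[i,1]+S[i,3]/2-v))
    cs,_=cv2.findContours((L==i).astype(np.uint8),0,1); cn=max(cs,key=len)
    q=np.array([cast(c,*p[0],h)[:2] for p in cn])
    cc=cv2.minEnclosingCircle((q*1000).astype(np.float32)); e=cv2.fitEllipse(cn)
    print(g,S[i],'minenc mm',np.round(cc[0],1),round(cc[1],1),'ell',cast(c,*e[0],h).round(4))
E
```

```text
p200 [288  29  73  78 937] minenc mm [ 518.8 -154. ] 28.0 ell [ 0.5178 -0.1538  0.018 ]
p100 [222 109  58  59 734] minenc mm [ 556.3 -224.5] 23.6 ell [ 0.5557 -0.2243  0.017 ]
p50 [364 124  49  49 468] minenc mm [ 589.4 -116.3] 19.9 ell [ 0.5889 -0.1163  0.016 ]
p500 [276 172  79  57 526] minenc mm [ 626.5 -186.7] 34.0 ell [ 0.6257 -0.1866  0.018 ]
```

```bash
python3 -m handwheel '[{"gripper":-1,"travel":[-0.08,0.09,0.2],"rotation":[0,0,0]},{"gripper":-1,"travel":[0,0,0.5],"rotation":[0,0,0]},{"gripper":-1,"travel":[0,0,0.5],"rotation":[0,0,0]},{"gripper":-1,"travel":[0,0,0.4],"rotation":[0,0,0]},{"gripper":-1,"travel":[0,0,0.25],"rotation":[0,0,0]},{"gripper":-1,"travel":[0,0,0.1],"rotation":[0,0,0]},{"gripper":-1,"travel":[0,0,0],"rotation":[0,0,0]},{"gripper":-1,"travel":[0,0,0],"rotation":[0,0,0]},{"gripper":-1,"travel":[0,0,0],"rotation":[0,0,0]}]'; python3 - <<'E'
from h import *
go(.626,-.1865,.0335); snap('scene','scene5');snap('side','side5')
a=np.hstack([cv2.imread('pics/scene5.png')[150:300,110:330],cv2.imread('pics/side5.png')[100:250,240:460]]); cv2.imwrite('pics/m5.png',cv2.resize(a,None,fx=1.8,fy=1.8))
E
```

```text
time_s: 6.35
eef_pos: [0.6268, -0.1863, 0.0418]
orientation: [3.14, -0.0, 1.342]
contact_force: [0.3, -0.0, -4.9]
finger_gap: 0.037
t 6.35 pos [ 0.6268 -0.1863  0.0418] ori [ 3.14  -0.     1.342] gap 0.037 F [ 0.3 -0.  -4.9]
units total [-0.01 -0.03  0.28]
```

View pics/m5.png

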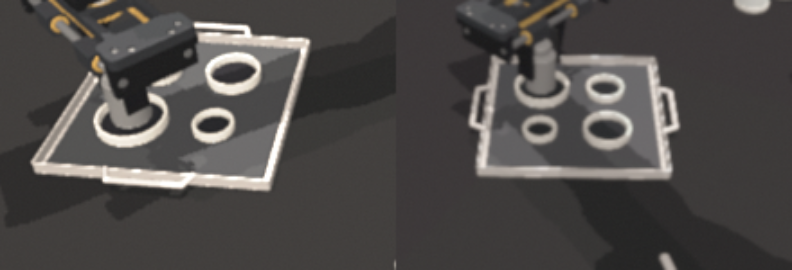

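```bash
python3 -m handwheel '[{"gripper":-1,"travel":[0,0,0.06],"rotation":[0,0,0]},{"gripper":-1,"travel":[0,0,0.06],"rotation":[0,0,0]},{"gripper":-1,"travel":[0,0,0.06],"rotation":[0,0,0]},{"gripper":-1,"travel":[0,0,0.04],"rotation":[0,0,0]},{"gripper":-1,"travel":[0,0,0],"rotation":[0,0,0]},{"gripper":-1,"travel":[0,0,0],"rotation":[0,0,0]}]';python3 -m handwheel '[{"gripper":-1,"travel":[0,0,0.03],"rotation":[0,0,0]},{"gripper":-1,"travel":[0,0,0],"rotation":[0,0,0]},{"gripper":-1,"travel":[0,0,0],"rotation":[0,0,0]}]'
```

```text
time_s: 6.95
eef_pos: [0.6262, -0.186, 0.0343]
orientation: [-3.141, -0.0, 1.342]
contact_force: [-0.1, -0.1, -4.6]
finger_gap: 0.0374
time_s: 7.2
eef_pos: [0.6265, -0.1861, 0.0337]
orientation: [3.141, -0.0, 1.342]
contact_force: [0.3, -0.2, -3.8]
finger_gap: 0.037
```

```bash
python3 -m handwheel '[{"gripper":-1,"travel":[0,0,0.03],"rotation":[0,0,0]},{"gripper":-1,"travel":[0,0,0],"rotation":[0,0,0]},{"gripper":-1,"travel":[0,0,0],"rotation":[0,0,0]}]'
```

```text
time_s: 7.45
eef_pos: [0.6266, -0.1862, 0.0337]
orientation: [3.141, -0.0, 1.342]
contact_force: [-4.0, 1.3, 6.2]
finger_gap: 0.0372
```

```bash
python3 -m handwheel '[{"gripper":-0.1,"travel":[0,0,0],"rotation":[0,0,0]},{"gripper":0.0,"travel":[0,0,0],"rotation":[0,0,0]},{"gripper":0.1,"travel":[0,0,0],"rotation":[0,0,0]},{"gripper":0.2,"travel":[0,0,0],"rotation":[0,0,0]},{"gripper":0.25,"travel":[0,0,0],"rotation":[0,0,0]},{"gripper":0.25,"travel":[0,0,-0.3],"rotation":[0,0,0]},{"gripper":0.25,"travel":[0,0,-0.7],"rotation":[0,0,0]},{"gripper":0.25,"travel":[0,0,-1],"rotation":[0,0,0]},{"gripper":0.25,"travel":[0,0,-1],"rotation":[0,0,0]},{"gripper":0.25,"travel":[0,0,0],"rotation":[0,0,0]}]'; python3 - <<'E'
from h import *
go(.549,.2463,.018); c=snap('scene','scene6');
cv2.imwrite('pics/m6.png',cv2.resize(c['frame'][140:300,110:330,::-1],None,fx=2,fy=2))
E
```

```text
time_s: 8.28
eef_pos: [0.6292, -0.1874, 0.1298]
orientation: [3.132, -0.0, 1.342]
contact_force: [0.7, -0.2, -0.4]
finger_gap: 0.0546
t 8.2833 pos [ 0.6292 -0.1874  0.1298] ori [ 3.132 -0.     1.342] gap 0.0546 F [ 0.7 -0.2 -0.4]
units total [13.47 -5.92  3.68]
```

View pics/m6.png

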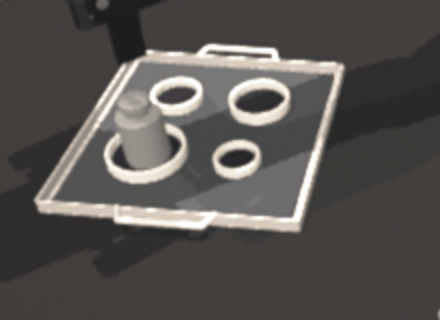

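```bash
python3 -m handwheel '[{"gripper":0.15,"travel":[0.6,-0.26,0],"rotation":[0,0,0]},{"gripper":0.15,"travel":[0.9,-0.4,0],"rotation":[0,0,0]},{"gripper":0.15,"travel":[0.9,-0.4,0],"rotation":[0,0,0]},{"gripper":0.15,"travel":[0.9,-0.4,0],"rotation":[0,0,0]},{"gripper":0.15,"travel":[0.9,-0.4,0],"rotation":[0,0,0]},{"gripper":0.15,"travel":[0.9,-0.4,0],"rotation":[0,0,0]},{"gripper":0.15,"travel":[0.9,-0.4,0],"rotation":[0,0,0]},{"gripper":0.15,"travel":[0.9,-0.4,0],"rotation":[0,0,0]},{"gripper":0.15,"travel":[0.9,-0.4,0],"rotation":[0,0,0]},{"gripper":0.15,"travel":[0.9,-0.4,0],"rotation":[0,0,0]},{"gripper":0.15,"travel":[0.9,-0.4,0],"rotation":[0,0,0]},{"gripper":0.15,"travel":[0.9,-0.4,0],"rotation":[0,0,0]},{"gripper":0.15,"travel":[0.9,-0.4,0],"rotation":[0,0,0]},{"gripper":0.15,"travel":[0.9,-0.4,0],"rotation":[0,0,0]},{"gripper":0.15,"travel":[0.8,-0.3,0],"rotation":[0,0,0]},{"gripper":0.15,"travel":[0.37,-0.16,0],"rotation":[0,0,0]},{"gripper":0.15,"travel":[0,0,0],"rotation":[0,0,0]},{"gripper":0.15,"travel":[0,0,0],"rotation":[0,0,0]}]'; python3 - <<'E'
from h import *
go(.549,.2463,.018)
E
```

```text
time_s: 9.83
eef_pos: [0.5449, 0.2471, 0.1223]
orientation: [-3.141, 0.001, 1.343]
contact_force: [0.7, -0.7, 1.7]
finger_gap: 0.0503
t 9.8333 pos [0.5449 0.2471 0.1223] ori [-3.141e+00  1.000e-03  1.343e+00] gap 0.0503 F [ 0.7 -0.7  1.7]
units total [0.01 0.14 3.47]
```

```bash
python3 -m handwheel '[{"gripper":0.15,"travel":[0.0,0.13,0.4],"rotation":[0,0,0]},{"gripper":0.15,"travel":[0,0,0.8],"rotation":[0,0,0]},{"gripper":0.15,"travel":[0,0,0.8],"rotation":[0,0,0]},{"gripper":0.15,"travel":[0,0,0.7],"rotation":[0,0,0]},{"gripper":0.15,"travel":[0,0,0.5],"rotation":[0,0,0]},{"gripper":0.15,"travel":[0,0,0.25],"rotation":[0,0,0]},{"gripper":0.15,"travel":[0,0,0],"rotation":[0,0,0]},{"gripper":0.0,"travel":[0,0,0],"rotation":[0,0,0]},{"gripper":-0.1,"travel":[0,0,0],"rotation":[0,0,0]},{"gripper":-0.2,"travel":[0,0,0],"rotation":[0,0,0]},{"gripper":-0.27,"travel":[0,0,0],"rotation":[0,0,0]},{"gripper":-0.34,"travel":[0,0,0],"rotation":[0,0,0]},{"gripper":-0.4,"travel":[0,0,0],"rotation":[0,0,0]},{"gripper":-0.5,"travel":[0,0,0],"rotation":[0,0,0]},{"gripper":-1,"travel":[0,0,0],"rotation":[0,0,0]},{"gripper":-1,"travel":[0,0,0],"rotation":[0,0,0]}]'; python3 - <<'E'
from h import *
go(.5185,-.154,.028); c=snap('scene','scene7');c2=snap('side','side7')
cv2.imwrite('pics/m7.png',np.hstack([cv2.resize(c['frame'][180:380,300:500,::-1],None,fx=2,fy=2),cv2.resize(c2['frame'][200:400,120:320,::-1],None,fx=2,fy=2)]))
E
```

```text
time_s: 11.17
eef_pos: [0.5489, 0.2467, 0.0195]
orientation: [3.141, -0.0, 1.342]
contact_force: [-1.5, -1.6, 5.5]
finger_gap: 0.0267
t 11.1667 pos [0.5489 0.2467 0.0195] ori [ 3.141 -0.     1.342] gap 0.0267 F [-1.5 -1.6  5.5]
units total [-13.24   2.04  -0.29]
```

View pics/m7.png

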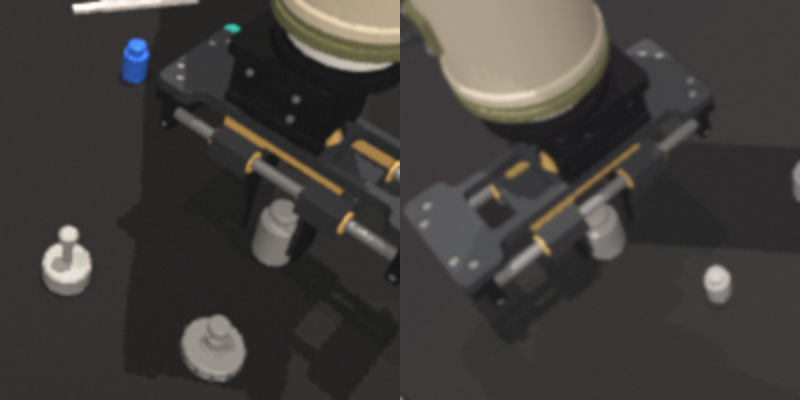

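```bash
python3 -m handwheel '[{"gripper":-1,"travel":[0,0,-0.3],"rotation":[0,0,0]},{"gripper":-1,"travel":[0,0,-0.6],"rotation":[0,0,0]},{"gripper":-1,"travel":[0,0,-0.8],"rotation":[0,0,0]},{"gripper":-1,"travel":[-0.5,0.08,-0.6],"rotation":[0,0,0]},{"gripper":-1,"travel":[-0.8,0.12,-0.3],"rotation":[0,0,0]},{"gripper":-1,"travel":[-1,0.15,0],"rotation":[0,0,0]},{"gripper":-1,"travel":[-1,0.15,0],"rotation":[0,0,0]},{"gripper":-1,"travel":[-1,0.15,0],"rotation":[0,0,0]},{"gripper":-1,"travel":[-1,0.15,0],"rotation":[0,0,0]},{"gripper":-1,"travel":[-1,0.15,0],"rotation":[0,0,0]},{"gripper":-1,"travel":[-1,0.15,0],"rotation":[0,0,0]},{"gripper":-1,"travel":[-1,0.15,0],"rotation":[0,0,0]},{"gripper":-1,"travel":[-1,0.15,0],"rotation":[0,0,0]},{"gripper":-1,"travel":[-1,0.15,0],"rotation":[0,0,0]},{"gripper":-1,"travel":[-1,0.15,0],"rotation":[0,0,0]},{"gripper":-1,"travel":[-0.9,0.15,0],"rotation":[0,0,0]},{"gripper":-1,"travel":[-0.6,0.12,0],"rotation":[0,0,0]},{"gripper":-1,"travel":[-0.34,0.05,0],"rotation":[0,0,0]},{"gripper":-1,"travel":[0,0,0],"rotation":[0,0,0]},{"gripper":-1,"travel":[0,0,0],"rotation":[0,0,0]}]'; python3 - <<'E'
from h import *
go(.5185,-.154,.0285)
E
```

```text
time_s: 12.93
eef_pos: [0.5185, -0.1499, 0.0971]
orientation: [-3.141, -0.001, 1.342]
contact_force: [0.3, 1.2, -2.1]
finger_gap: 0.0272
t 12.9333 pos [ 0.5185 -0.1499  0.0971] ori [-3.141e+00 -1.000e-03  1.342e+00] gap 0.0272 F [ 0.3  1.2 -2.1]
units total [-0.13  0.03  2.29]
```

```bash
python3 -m handwheel '[{"gripper":-1,"travel":[-0.08,0.02,0.2],"rotation":[0,0,0]},{"gripper":-1,"travel":[0,0,0.5],"rotation":[0,0,0]},{"gripper":-1,"travel":[0,0,0.5],"rotation":[0,0,0]},{"gripper":-1,"travel":[0,0,0.4],"rotation":[0,0,0]},{"gripper":-1,"travel":[0,0,0.3],"rotation":[0,0,0]},{"gripper":-1,"travel":[0,0,0.12],"rotation":[0,0,0]},{"gripper":-1,"travel":[0,0,0],"rotation":[0,0,0]},{"gripper":-1,"travel":[0,0,0],"rotation":[0,0,0]},{"gripper":-1,"travel":[0,0,0],"rotation":[0,0,0]}]'; python3 - <<'E'
from h import *
go(.5185,-.154,.0285); snap('scene','scene8');snap('side','side8')
a=np.hstack([cv2.imread('pics/scene8.png')[150:300,110:330],cv2.imread('pics/side8.png')[100:250,240:460]]); cv2.imwrite('pics/m8.png',cv2.resize(a,None,fx=1.8,fy=1.8))
E
```

```text
time_s: 13.68
eef_pos: [0.519, -0.1533, 0.0372]
orientation: [3.141, -0.0, 1.342]
contact_force: [0.3, 0.3, -1.0]
finger_gap: 0.0269
t 13.6833 pos [ 0.519  -0.1533  0.0372] ori [ 3.141 -0.     1.342] gap 0.0269 F [ 0.3  0.3 -1. ]
units total [-0.03 -0.01  0.29]
```

View pics/m8.png

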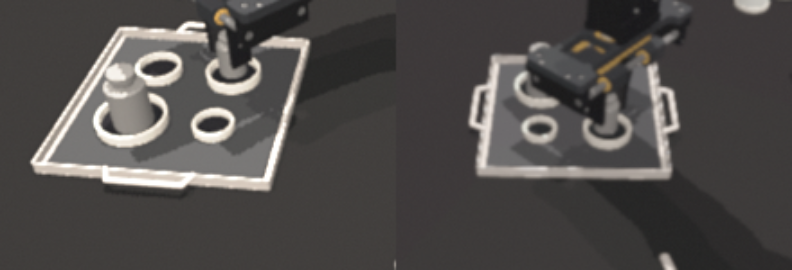

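```bash
python3 -m handwheel '[{"gripper":-1,"travel":[0,0,0.07],"rotation":[0,0,0]},{"gripper":-1,"travel":[0,0,0.07],"rotation":[0,0,0]},{"gripper":-1,"travel":[0,0,0.07],"rotation":[0,0,0]},{"gripper":-1,"travel":[0,0,0.04],"rotation":[0,0,0]},{"gripper":-1,"travel":[0,0,0],"rotation":[0,0,0]},{"gripper":-1,"travel":[0,0,0],"rotation":[0,0,0]}]';python3 -m handwheel '[{"gripper":-1,"travel":[0,0,0.03],"rotation":[0,0,0]},{"gripper":-1,"travel":[0,0,0],"rotation":[0,0,0]},{"gripper":-1,"travel":[0,0,0],"rotation":[0,0,0]}]'
```

```text
time_s: 14.28
eef_pos: [0.5183, -0.1532, 0.0289]
orientation: [-3.141, 0.0, 1.342]
contact_force: [-1.1, 0.4, -1.6]
finger_gap: 0.027
time_s: 14.53
eef_pos: [0.5186, -0.1533, 0.0284]
orientation: [3.141, -0.0, 1.342]
contact_force: [-2.2, -0.1, 3.8]
finger_gap: 0.0269
```

```bash
python3 -m handwheel '[{"gripper":-0.35,"travel":[0,0,0],"rotation":[0,0,0]},{"gripper":-0.25,"travel":[0,0,0],"rotation":[0,0,0]},{"gripper":-0.15,"travel":[0,0,0],"rotation":[0,0,0]},{"gripper":-0.05,"travel":[0,0,0],"rotation":[0,0,0]},{"gripper":0.05,"travel":[0,0,0],"rotation":[0,0,0]},{"gripper":0.05,"travel":[0,0,-0.3],"rotation":[0,0,0]},{"gripper":0.05,"travel":[0,0,-0.7],"rotation":[0,0,0]},{"gripper":0.05,"travel":[0,0,-1],"rotation":[0,0,0]},{"gripper":0.05,"travel":[0,0,-1],"rotation":[0,0,0]},{"gripper":0.05,"travel":[0,0,0],"rotation":[0,0,0]},{"gripper":0.05,"travel":[0,0,0],"rotation":[0,0,0]}]'; python3 - <<'E'
from h import *
go(.438,.1335,.013); c=snap('scene','scene9');c2=snap('side','side9')
cv2.imwrite('pics/m9.png',cv2.resize(c['frame'][140:300,110:330,::-1],None,fx=2,fy=2))
for n,c in (('scene',c),('side',c2)):
  W=pts(c)
  for nm,(x,y,h) in {'w100':(.4364,.133,.038),'w50':(.452,.2355,.0305)}.items():
    m=(np.hypot(W[...,0]-x,W[...,1]-y)<.03)&(abs(W[...,2]-h)<.005); print(n,nm,m.sum(),W[m].mean(0).round(4))
E
```

```text
time_s: 15.45
eef_pos: [0.5197, -0.1535, 0.1203]
orientation: [3.138, -0.001, 1.342]
contact_force: [-0.2, 0.0, -0.5]
finger_gap: 0.0456
t 15.45 pos [ 0.5197 -0.1535  0.1203] ori [ 3.138e+00 -1.000e-03  1.342e+00] gap 0.0456 F [-0.2  0.  -0.5]
units total [ 8.7  -4.83  3.57]
scene w100 56 [0.4389 0.1333 0.0379]
scene w50 44 [0.4539 0.2358 0.0304]
side w100 77 [0.4343 0.1326 0.0368]
side w50 65 [0.45   0.2349 0.0289]
```

View pics/m9.png

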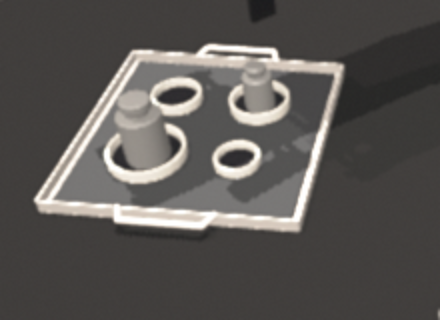

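```bash
python3 -m handwheel '[{"gripper":0,"travel":[0.5,-0.28,0],"rotation":[0,0,0]},{"gripper":0,"travel":[0.9,-0.5,0],"rotation":[0,0,0]},{"gripper":0,"travel":[0.9,-0.5,0],"rotation":[0,0,0]},{"gripper":0,"travel":[0.9,-0.5,0],"rotation":[0,0,0]},{"gripper":0,"travel":[0.9,-0.5,0],"rotation":[0,0,0]},{"gripper":-0.1,"travel":[0.9,-0.5,0],"rotation":[0,0,0]},{"gripper":-0.1,"travel":[0.9,-0.5,0],"rotation":[0,0,0]},{"gripper":-0.1,"travel":[0.9,-0.5,0],"rotation":[0,0,0]},{"gripper":-0.1,"travel":[0.8,-0.45,0],"rotation":[0,0,0]},{"gripper":-0.1,"travel":[0.6,-0.35,0],"rotation":[0,0,0]},{"gripper":-0.1,"travel":[0.35,-0.2,0],"rotation":[0,0,0]},{"gripper":-0.1,"travel":[0.15,-0.15,0],"rotation":[0,0,0]},{"gripper":-0.1,"travel":[0,0,0],"rotation":[0,0,0]},{"gripper":-0.1,"travel":[0,0,0],"rotation":[0,0,0]},{"gripper":-0.1,"travel":[0,0,0],"rotation":[0,0,0]}]'; python3 - <<'E'
from h import *
go(.4375,.1335,.013)
E
```

```text
time_s: 16.8
eef_pos: [0.4337, 0.1333, 0.1178]
orientation: [-3.141, 0.001, 1.34]
contact_force: [0.1, 0.1, -0.0]
finger_gap: 0.0389
t 16.8 pos [0.4337 0.1333 0.1178] ori [-3.141e+00  1.000e-03  1.340e+00] gap 0.0389 F [ 0.1  0.1 -0. ]
units total [0.04 0.12 3.49]
```

```bash
python3 -m handwheel '[{"gripper":-0.1,"travel":[0.03,0.11,0.4],"rotation":[0,0,0]},{"gripper":-0.1,"travel":[0,0,0.8],"rotation":[0,0,0]},{"gripper":-0.1,"travel":[0,0,0.8],"rotation":[0,0,0]},{"gripper":-0.1,"travel":[0,0,0.7],"rotation":[0,0,0]},{"gripper":-0.1,"travel":[0,0,0.5],"rotation":[0,0,0]},{"gripper":-0.1,"travel":[0,0,0.22],"rotation":[0,0,0]},{"gripper":-0.1,"travel":[0,0,0],"rotation":[0,0,0]},{"gripper":-0.1,"travel":[0,0,0],"rotation":[0,0,0]},{"gripper":-0.2,"travel":[0,0,0],"rotation":[0,0,0]},{"gripper":-0.27,"travel":[0,0,0],"rotation":[0,0,0]},{"gripper":-0.34,"travel":[0,0,0],"rotation":[0,0,0]},{"gripper":-0.4,"travel":[0,0,0],"rotation":[0,0,0]},{"gripper":-0.46,"travel":[0,0,0],"rotation":[0,0,0]},{"gripper":-0.52,"travel":[0,0,0],"rotation":[0,0,0]},{"gripper":-0.6,"travel":[0,0,0],"rotation":[0,0,0]},{"gripper":-1,"travel":[0,0,0],"rotation":[0,0,0]},{"gripper":-1,"travel":[0,0,0],"rotation":[0,0,0]}]'; python3 - <<'E'
from h import *
go(.556,-.2244,.023)
c=snap('scene','scene10');c2=snap('side','side10')
cv2.imwrite('pics/m10.png',np.hstack([cv2.resize(c['frame'][150:350,300:500,::-1],None,fx=2,fy=2),cv2.resize(c2['frame'][200:400,200:400,::-1],None,fx=2,fy=2)]))
E
```

```text
time_s: 18.22
eef_pos: [0.437, 0.1345, 0.0156]
orientation: [-3.142, 0.0, 1.342]
contact_force: [-0.6, -1.9, 3.3]
finger_gap: 0.0206
t 18.2167 pos [0.437  0.1345 0.0156] ori [-3.142  0.     1.342] gap 0.0206 F [-0.6 -1.9  3.3]
units total [-10.75   6.58  -0.25]
```

View pics/m10.png

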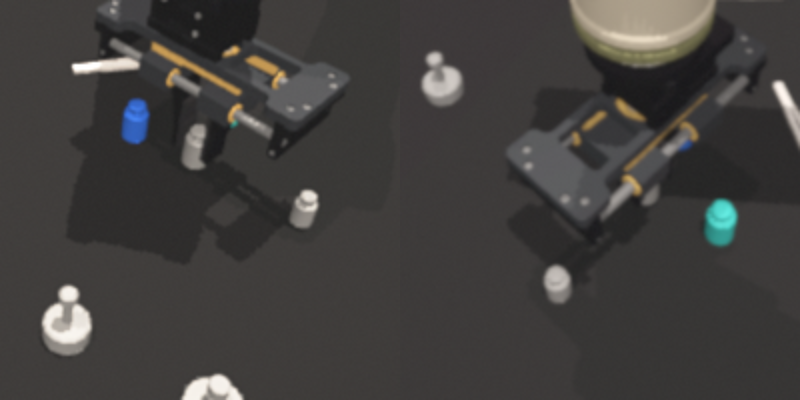

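```bash
python3 -m handwheel '[{"gripper":-1,"travel":[0,0,-0.3],"rotation":[0,0,0]},{"gripper":-1,"travel":[0,0,-0.7],"rotation":[0,0,0]},{"gripper":-1,"travel":[0,0,-0.9],"rotation":[0,0,0]},{"gripper":-1,"travel":[-0.3,0.18,-0.8],"rotation":[0,0,0]},{"gripper":-1,"travel":[-0.6,0.37,-0.5],"rotation":[0,0,0]},{"gripper":-1,"travel":[-0.9,0.55,0],"rotation":[0,0,0]},{"gripper":-1,"travel":[-0.9,0.55,0],"rotation":[0,0,0]},{"gripper":-1,"travel":[-0.9,0.55,0],"rotation":[0,0,0]},{"gripper":-1,"travel":[-0.9,0.55,0],"rotation":[0,0,0]},{"gripper":-1,"travel":[-0.9,0.55,0],"rotation":[0,0,0]},{"gripper":-1,"travel":[-0.9,0.55,0],"rotation":[0,0,0]},{"gripper":-1,"travel":[-0.9,0.55,0],"rotation":[0,0,0]},{"gripper":-1,"travel":[-0.9,0.55,0],"rotation":[0,0,0]},{"gripper":-1,"travel":[-0.9,0.55,0],"rotation":[0,0,0]},{"gripper":-1,"travel":[-0.8,0.5,0],"rotation":[0,0,0]},{"gripper":-1,"travel":[-0.6,0.35,0],"rotation":[0,0,0]},{"gripper":-1,"travel":[-0.35,0.2,0],"rotation":[0,0,0]},{"gripper":-1,"travel":[0,0,0],"rotation":[0,0,0]},{"gripper":-1,"travel":[0,0,0],"rotation":[0,0,0]},{"gripper":-1,"travel":[0,0,0],"rotation":[0,0,0]}]'; python3 - <<'E'
from h import *
go(.556,-.2244,.0245)
E
```

```text
time_s: 19.98
eef_pos: [0.5552, -0.2222, 0.1114]
orientation: [-3.141, -0.001, 1.344]
contact_force: [0.7, 0.7, -0.6]
finger_gap: 0.0208
t 19.9833 pos [ 0.5552 -0.2222  0.1114] ori [-3.141e+00 -1.000e-03  1.344e+00] gap 0.0208 F [ 0.7  0.7 -0.6]
units total [-0.07  0.04  2.9 ]
```

```bash
python3 -m handwheel '[{"gripper":-1,"travel":[-0.04,0.03,0.3],"rotation":[0,0,0]},{"gripper":-1,"travel":[0,0,0.6],"rotation":[0,0,0]},{"gripper":-1,"travel":[0,0,0.6],"rotation":[0,0,0]},{"gripper":-1,"travel":[0,0,0.5],"rotation":[0,0,0]},{"gripper":-1,"travel":[0,0,0.35],"rotation":[0,0,0]},{"gripper":-1,"travel":[0,0,0.2],"rotation":[0,0,0]},{"gripper":-1,"travel":[0,0,0.07],"rotation":[0,0,0]},{"gripper":-1,"travel":[0,0,0],"rotation":[0,0,0]},{"gripper":-1,"travel":[0,0,0],"rotation":[0,0,0]},{"gripper":-1,"travel":[0,0,0],"rotation":[0,0,0]}]'; python3 - <<'E'
from h import *
go(.556,-.2244,.0245); snap('scene','scene11');snap('side','side11')
a=np.hstack([cv2.imread('pics/scene11.png')[150:300,110:330],cv2.imread('pics/side11.png')[100:250,240:460]]); cv2.imwrite('pics/m11.png',cv2.resize(a,None,fx=1.8,fy=1.8))
E
```

```text
time_s: 20.82
eef_pos: [0.5564, -0.2256, 0.0338]
orientation: [3.14, -0.0, 1.342]
contact_force: [0.5, -0.4, -0.9]
finger_gap: 0.0205
t 20.8167 pos [ 0.5564 -0.2256  0.0338] ori [ 3.14  -0.     1.342] gap 0.0205 F [ 0.5 -0.4 -0.9]
units total [ 0.04 -0.02  0.31]
```

View pics/m11.png

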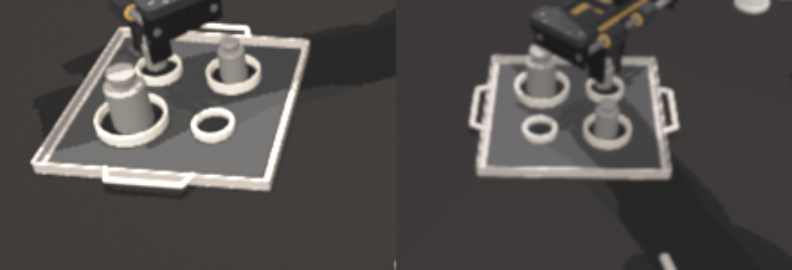

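```bash
python3 -m handwheel '[{"gripper":-1,"travel":[0.03,0,0.07],"rotation":[0,0,0]},{"gripper":-1,"travel":[0,0,0.07],"rotation":[0,0,0]},{"gripper":-1,"travel":[0,0,0.07],"rotation":[0,0,0]},{"gripper":-1,"travel":[0,0,0.05],"rotation":[0,0,0]},{"gripper":-1,"travel":[0,0,0],"rotation":[0,0,0]},{"gripper":-1,"travel":[0,0,0],"rotation":[0,0,0]}]';python3 -m handwheel '[{"gripper":-1,"travel":[0,0,0.03],"rotation":[0,0,0]},{"gripper":-1,"travel":[0,0,0],"rotation":[0,0,0]},{"gripper":-1,"travel":[0,0,0],"rotation":[0,0,0]}]'
```

```text
time_s: 21.42
eef_pos: [0.556, -0.2246, 0.025]
orientation: [-3.141, 0.0, 1.342]
contact_force: [-0.9, 0.3, -1.0]
finger_gap: 0.0207
time_s: 21.67
eef_pos: [0.5562, -0.2247, 0.0247]
orientation: [3.141, -0.0, 1.342]
contact_force: [-2.5, 1.2, 5.1]
finger_gap: 0.0207
```

```bash
python3 -m handwheel '[{"gripper":-0.5,"travel":[0,0,0],"rotation":[0,0,0]},{"gripper":-0.4,"travel":[0,0,0],"rotation":[0,0,0]},{"gripper":-0.3,"travel":[0,0,0],"rotation":[0,0,0]},{"gripper":-0.2,"travel":[0,0,0],"rotation":[0,0,0]},{"gripper":-0.1,"travel":[0,0,0],"rotation":[0,0,0]},{"gripper":-0.1,"travel":[0,0,-0.3],"rotation":[0,0,0]},{"gripper":-0.1,"travel":[0,0,-0.7],"rotation":[0,0,0]},{"gripper":-0.1,"travel":[0,0,-1],"rotation":[0,0,0]},{"gripper":-0.1,"travel":[0,0,-1],"rotation":[0,0,0]},{"gripper":-0.1,"travel":[0,0,0],"rotation":[0,0,0]},{"gripper":-0.1,"travel":[0,0,0],"rotation":[0,0,0]}]'; python3 - <<'E'
from h import *
go(.4525,.2355,.012); c=snap('scene','scene12')
cv2.imwrite('pics/m12.png',cv2.resize(c['frame'][140:300,110:330,::-1],None,fx=2,fy=2))
E
```

```text
time_s: 22.58
eef_pos: [0.5572, -0.225, 0.1165]
orientation: [3.138, -0.0, 1.342]
contact_force: [-0.2, 0.6, -0.7]
finger_gap: 0.0391
t 22.5833 pos [ 0.5572 -0.225   0.1165] ori [ 3.138 -0.     1.342] gap 0.0391 F [-0.2  0.6 -0.7]
units total [14.16 -6.9   3.46]
```

View pics/m12.png

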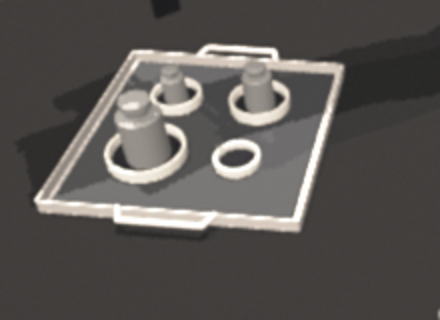

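```bash
python3 -m handwheel '[{"gripper":-0.1,"travel":[0.5,-0.24,0],"rotation":[0,0,0]},{"gripper":-0.1,"travel":[0.9,-0.44,0],"rotation":[0,0,0]},{"gripper":-0.1,"travel":[0.9,-0.44,0],"rotation":[0,0,0]},{"gripper":-0.1,"travel":[0.9,-0.44,0],"rotation":[0,0,0]},{"gripper":-0.1,"travel":[0.9,-0.44,0],"rotation":[0,0,0]},{"gripper":-0.1,"travel":[0.9,-0.44,0],"rotation":[0,0,0]},{"gripper":-0.1,"travel":[0.9,-0.44,0],"rotation":[0,0,0]},{"gripper":-0.1,"travel":[0.9,-0.44,0],"rotation":[0,0,0]},{"gripper":-0.1,"travel":[0.9,-0.44,0],"rotation":[0,0,0]},{"gripper":-0.1,"travel":[0.9,-0.44,0],"rotation":[0,0,0]},{"gripper":-0.15,"travel":[0.9,-0.44,0],"rotation":[0,0,0]},{"gripper":-0.15,"travel":[0.9,-0.44,0],"rotation":[0,0,0]},{"gripper":-0.15,"travel":[0.9,-0.44,0],"rotation":[0,0,0]},{"gripper":-0.15,"travel":[0.9,-0.44,0],"rotation":[0,0,0]},{"gripper":-0.15,"travel":[0.9,-0.44,0],"rotation":[0,0,0]},{"gripper":-0.15,"travel":[0.7,-0.34,0],"rotation":[0,0,0]},{"gripper":-0.15,"travel":[0.36,-0.16,0],"rotation":[0,0,0]},{"gripper":-0.15,"travel":[0,0,0],"rotation":[0,0,0]},{"gripper":-0.15,"travel":[0,0,0],"rotation":[0,0,0]},{"gripper":-0.15,"travel":[0,0,0],"rotation":[0,0,0]}]'; python3 - <<'E'
from h import *
go(.4525,.2357,.012)
E
```

```text
time_s: 24.3
eef_pos: [0.4512, 0.2342, 0.1139]
orientation: [-3.141, 0.001, 1.34]
contact_force: [-0.2, 0.7, 0.0]
finger_gap: 0.0365
t 24.3 pos [0.4512 0.2342 0.1139] ori [-3.141e+00  1.000e-03  1.340e+00] gap 0.0365 F [-0.2  0.7  0. ]
units total [0.06 0.03 3.39]
```

```bash
python3 -m handwheel '[{"gripper":-0.15,"travel":[0.06,0.03,0.4],"rotation":[0,0,0]},{"gripper":-0.15,"travel":[0,0,0.8],"rotation":[0,0,0]},{"gripper":-0.15,"travel":[0,0,0.8],"rotation":[0,0,0]},{"gripper":-0.15,"travel":[0,0,0.7],"rotation":[0,0,0]},{"gripper":-0.15,"travel":[0,0,0.45],"rotation":[0,0,0]},{"gripper":-0.15,"travel":[0,0,0.24],"rotation":[0,0,0]},{"gripper":-0.15,"travel":[0,0,0],"rotation":[0,0,0]},{"gripper":-0.15,"travel":[0,0,0],"rotation":[0,0,0]},{"gripper":-0.25,"travel":[0,0,0],"rotation":[0,0,0]},{"gripper":-0.34,"travel":[0,0,0],"rotation":[0,0,0]},{"gripper":-0.42,"travel":[0,0,0],"rotation":[0,0,0]},{"gripper":-0.48,"travel":[0,0,0],"rotation":[0,0,0]},{"gripper":-0.54,"travel":[0,0,0],"rotation":[0,0,0]},{"gripper":-0.6,"travel":[0,0,0],"rotation":[0,0,0]},{"gripper":-0.66,"travel":[0,0,0],"rotation":[0,0,0]},{"gripper":-1,"travel":[0,0,0],"rotation":[0,0,0]},{"gripper":-1,"travel":[0,0,0],"rotation":[0,0,0]}]'; python3 - <<'E'
from h import *
go(.589,-.1163,.021)
c=snap('scene','scene13');c2=snap('side','side13')
cv2.imwrite('pics/m13.png',np.hstack([cv2.resize(c['frame'][150:350,340:540,::-1],None,fx=2,fy=2),cv2.resize(c2['frame'][200:400,200:400,::-1],None,fx=2,fy=2)]))
E
```

```text
time_s: 25.72
eef_pos: [0.4521, 0.2376, 0.0126]
orientation: [3.142, -0.0, 1.342]
contact_force: [-0.3, -1.1, 2.5]
finger_gap: 0.016
t 25.7167 pos [0.4521 0.2376 0.0126] ori [ 3.142 -0.     1.342] gap 0.016 F [-0.3 -1.1  2.5]
units total [-10.46   7.12  -0.28]
```

View pics/m13.png

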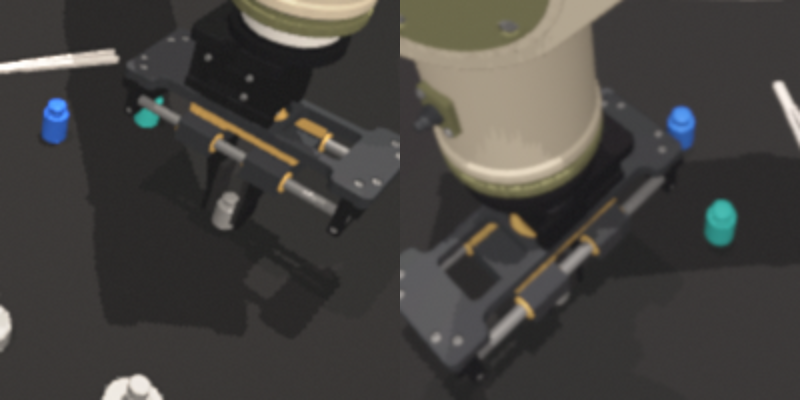

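```bash
python3 -m handwheel '[{"gripper":-1,"travel":[0,0,-0.3],"rotation":[0,0,0]},{"gripper":-1,"travel":[0,0,-0.6],"rotation":[0,0,0]},{"gripper":-1,"travel":[0,0,-0.8],"rotation":[0,0,0]},{"gripper":-1,"travel":[-0.3,0.2,-0.7],"rotation":[0,0,0]},{"gripper":-1,"travel":[-0.6,0.41,-0.5],"rotation":[0,0,0]},{"gripper":-1,"travel":[-0.8,0.55,-0.2],"rotation":[0,0,0]},{"gripper":-1,"travel":[-0.9,0.61,0],"rotation":[0,0,0]},{"gripper":-1,"travel":[-0.9,0.61,0],"rotation":[0,0,0]},{"gripper":-1,"travel":[-0.9,0.61,0],"rotation":[0,0,0]},{"gripper":-1,"travel":[-0.9,0.61,0],"rotation":[0,0,0]},{"gripper":-1,"travel":[-0.9,0.61,0],"rotation":[0,0,0]},{"gripper":-1,"travel":[-0.9,0.61,0],"rotation":[0,0,0]},{"gripper":-1,"travel":[-0.9,0.61,0],"rotation":[0,0,0]},{"gripper":-1,"travel":[-0.9,0.61,0],"rotation":[0,0,0]},{"gripper":-1,"travel":[-0.8,0.55,0],"rotation":[0,0,0]},{"gripper":-1,"travel":[-0.5,0.35,0],"rotation":[0,0,0]},{"gripper":-1,"travel":[-0.26,0.18,0],"rotation":[0,0,0]},{"gripper":-1,"travel":[0,0,0],"rotation":[0,0,0]},{"gripper":-1,"travel":[0,0,0],"rotation":[0,0,0]},{"gripper":-1,"travel":[0,0,0],"rotation":[0,0,0]}]'; python3 - <<'E'
from h import *
go(.589,-.1163,.0215)
E
```

```text
time_s: 27.48
eef_pos: [0.5888, -0.1143, 0.1055]
orientation: [-3.141, -0.001, 1.344]
contact_force: [0.0, 0.7, 0.2]
finger_gap: 0.0161
t 27.4833 pos [ 0.5888 -0.1143  0.1055] ori [-3.141e+00 -1.000e-03  1.344e+00] gap 0.0161 F [0.  0.7 0.2]
units total [-0.06  0.02  2.8 ]
```

```bash
python3 -m handwheel '[{"gripper":-1,"travel":[-0.03,0.02,0.3],"rotation":[0,0,0]},{"gripper":-1,"travel":[0,0,0.6],"rotation":[0,0,0]},{"gripper":-1,"travel":[0,0,0.6],"rotation":[0,0,0]},{"gripper":-1,"travel":[0,0,0.5],"rotation":[0,0,0]},{"gripper":-1,"travel":[0,0,0.3],"rotation":[0,0,0]},{"gripper":-1,"travel":[0,0,0.17],"rotation":[0,0,0]},{"gripper":-1,"travel":[0,0,0.05],"rotation":[0,0,0]},{"gripper":-1,"travel":[0,0,0],"rotation":[0,0,0]},{"gripper":-1,"travel":[0,0,0],"rotation":[0,0,0]},{"gripper":-1,"travel":[0,0,0],"rotation":[0,0,0]}]'; python3 - <<'E'
from h import *
go(.589,-.1163,.0215); snap('scene','scene14');snap('side','side14')
a=np.hstack([cv2.imread('pics/scene14.png')[150:300,110:330],cv2.imread('pics/side14.png')[100:250,240:460]]); cv2.imwrite('pics/m14.png',cv2.resize(a,None,fx=1.8,fy=1.8))
E
```

```text
time_s: 28.32
eef_pos: [0.5899, -0.1174, 0.0308]
orientation: [3.14, -0.0, 1.342]
contact_force: [-0.1, -0.2, 0.5]
finger_gap: 0.0167
t 28.3167 pos [ 0.5899 -0.1174  0.0308] ori [ 3.14  -0.     1.342] gap 0.0167 F [-0.1 -0.2  0.5]
units total [ 0.03 -0.04  0.31]
```

View pics/m14.png

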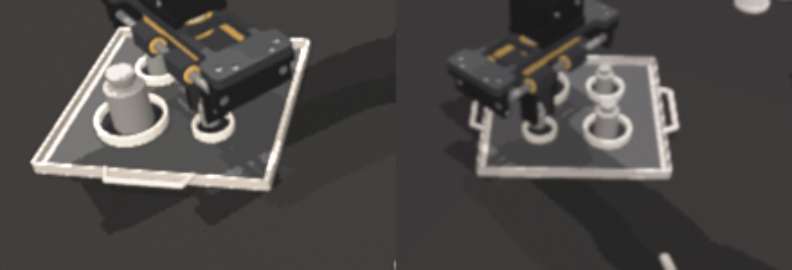

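```bash
python3 -m handwheel '[{"gripper":-1,"travel":[0.03,-0.03,0.07],"rotation":[0,0,0]},{"gripper":-1,"travel":[0,0,0.07],"rotation":[0,0,0]},{"gripper":-1,"travel":[0,0,0.07],"rotation":[0,0,0]},{"gripper":-1,"travel":[0,0,0.05],"rotation":[0,0,0]},{"gripper":-1,"travel":[0,0,0],"rotation":[0,0,0]},{"gripper":-1,"travel":[0,0,0],"rotation":[0,0,0]}]';python3 -m handwheel '[{"gripper":-1,"travel":[0,0,0.03],"rotation":[0,0,0]},{"gripper":-1,"travel":[0,0,0],"rotation":[0,0,0]},{"gripper":-1,"travel":[0,0,0],"rotation":[0,0,0]}]'
```

```text
time_s: 28.92
eef_pos: [0.5886, -0.1163, 0.022]
orientation: [-3.141, 0.0, 1.342]
contact_force: [-0.2, -0.5, -0.0]
finger_gap: 0.0162
time_s: 29.17
eef_pos: [0.5888, -0.1164, 0.0216]
orientation: [3.141, -0.0, 1.342]
contact_force: [-2.0, 0.2, 5.1]
finger_gap: 0.0166
```

Contact felt; release and retreat.

```bash
python3 -m handwheel '[{"gripper":-0.6,"travel":[0,0,0],"rotation":[0,0,0]},{"gripper":-0.5,"travel":[0,0,0],"rotation":[0,0,0]},{"gripper":-0.4,"travel":[0,0,0],"rotation":[0,0,0]},{"gripper":-0.3,"travel":[0,0,0],"rotation":[0,0,0]},{"gripper":-0.2,"travel":[0,0,0],"rotation":[0,0,0]},{"gripper":-0.2,"travel":[0,0,-0.3],"rotation":[0,0,0]},{"gripper":-0.2,"travel":[0,0,-0.7],"rotation":[0,0,0]},{"gripper":-0.2,"travel":[0,0,-1],"rotation":[0,0,0]},{"gripper":-0.2,"travel":[0,0,-1],"rotation":[0,0,0]},{"gripper":-0.2,"travel":[0,0,-1],"rotation":[0,0,0]},{"gripper":-0.2,"travel":[0.5,-0.3,-0.8],"rotation":[0,0,0]},{"gripper":-0.2,"travel":[0.9,-0.5,0],"rotation":[0,0,0]},{"gripper":-0.2,"travel":[0.9,-0.5,0],"rotation":[0,0,0]},{"gripper":-0.2,"travel":[0.9,-0.5,0],"rotation":[0,0,0]},{"gripper":-0.2,"travel":[0.5,-0.3,0],"rotation":[0,0,0]},{"gripper":-0.2,"travel":[0,0,0],"rotation":[0,0,0]},{"gripper":-0.2,"travel":[0,0,0],"rotation":[0,0,0]},{"gripper":-0.2,"travel":[0,0,0],"rotation":[0,0,0]}]'; python3 - <<'E'
from h import *
A=[]
for n in ('scene','side'):
    c=snap(n,n+'15'); A.append(c['frame'][:,:,::-1]); W=pts(c)
    for nm,(x,y,h) in {'w500':(.626,-.1865,.073),'w200':(.5185,-.154,.057),'w100':(.556,-.2244,.047),'w50':(.589,-.1163,.0395),'extr':(.6465,.134,.048),'chuck':(.6435,.2427,.033)}.items():
        m=(np.hypot(W[...,0]-x,W[...,1]-y)<.02)&(abs(W[...,2]-h)<.006); print(n,nm,m.sum(),W[m].mean(0).round(4) if m.any() else None)
go(0.5,0,.2)
a=np.hstack([A[0][140:290,110:330],A[1][100:250,240:460]]); cv2.imwrite('pics/m15.png',cv2.resize(a,None,fx=1.8,fy=1.8))
E
```

```text
time_s: 30.67
eef_pos: [0.5527, 0.005, 0.1657]
orientation: [3.141, 0.0, 1.341]
contact_force: [0.5, -0.2, 0.1]
finger_gap: 0.0348
scene w500 170 [ 0.6279 -0.1821  0.0726]
scene w200 75 [ 0.5206 -0.1506  0.0566]
scene w100 45 [ 0.5582 -0.2221  0.0468]
scene w50 38 [ 0.5906 -0.1145  0.0391]
scene extr 80 [0.649  0.1353 0.0473]
scene chuck 119 [0.6461 0.2436 0.0329]
side w500 76 [ 0.6195 -0.185   0.0713]
side w200 57 [ 0.5149 -0.1516  0.0553]
side w100 27 [ 0.553  -0.2241  0.0455]
side w50 21 [ 0.5858 -0.1157  0.0378]
side extr 41 [0.6439 0.1333 0.0461]
side chuck 64 [0.6416 0.242  0.0315]
t 30.7667 pos [0.5527 0.0046 0.1655] ori [3.141 0.    1.34 ] gap 0.035 F [0.1 0.  0. ]
units total [-0.55 -1.68 -1.15]
```

View pics/m15.png

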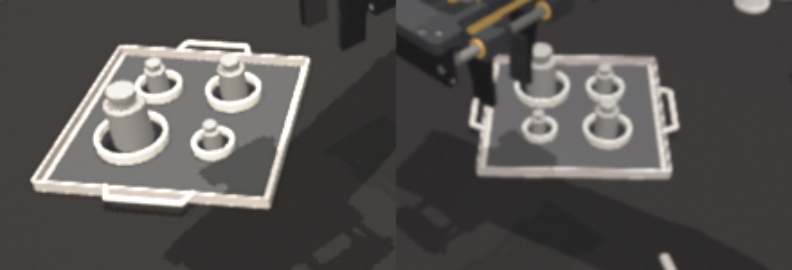

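View pics/scene15.png

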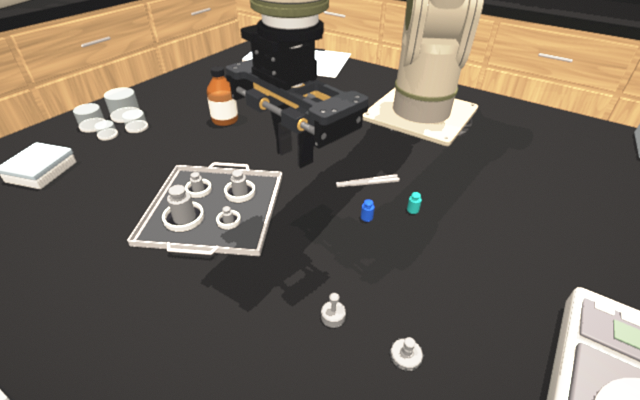

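All four weights stand upright in their own pots with their tops at the expected heights. The look-alikes have not moved.

```bash
python3 -c "
from workcell import r
print(r.finish_job(), r.read_state()['time_s'])"
```

```text
the job is handed in; nothing more can be done
the job is handed in; nothing more can be done
```

All four calibration weights are back in the tray, each upright in its own pot by size: 500, 200, 100 and 50 g. I placed them from largest to smallest. Each was lowered in steps of about 1 mm until the wrist felt the pot floor (about 4–6 N), then released slowly. The job was handed in at about 31 s.

**Last checks:** the knob tops measured 73, 57, 47 and 39 mm high in the scene camera, against 73, 57, 47 and 39.5 mm expected. They sit within about 5 mm of the pot centres in the scene camera. The heat extractor, the chuck and the blue and turquoise look-alikes are where they stood, and the gripper is clear of everything.

**Disagreements:**
- **Camera offset:** the scene and side cameras differ by about 4–8 mm in x, and the side camera reads about 1.5 mm low. This matches their calibration error, and I took the pot positions from the wrist camera, where the ring sizes fitted.
- **Grip width:** the finger gap read 1–2 mm under the true diameters.
- **Side-camera pot fit:** one early fit of the largest pot picked the wrong ring, so I discarded it.

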